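# Two-stage crimp on the pencil lever press

### The job

Crimp the pencil in the lever press: push the sled by its tab all the way in to its stop, then press the pad on the lever's handle down to the halfway stop, where the nose comes to rest on the crimping plunger, and hold it there for about two seconds without driving the plunger in. Then press the lever fully down so that the plunger is flush in its die, and let the lever come all the way back up. Leave the sled in, and leave everything else on the bench where it is.

Things in the scene. Friction and masses are not known exactly. Their poses are not given: they have to be found in the camera images.
- press: The cast iron lever press, fixed to the table. Origin on the table straight below the centre of the crimping plunger when the sled is home; x points from the handle's end to the back column, y along the sled's way out, z up. Base 240 x 120 x 20 high, from x = -85 to +155. With the lever up the pad is the highest part, 240 above the table.
- hinge (a point): The lever's hinge pin on the press, 150 above the table, 103 behind (+x of the press frame) the press origin; the pin runs along the press's y axis.
- lever (a joint): Angle of the press lever in rad: 0 = raised by its return spring (it then slopes up 0.30 from the hinge to the pad), grows as the pad is pressed down, level at 0.30, limit 0.5. Free travel takes 1 to 4 N at the pad; at the halfway stop the force jumps, and going on takes about 13 to 16 N. Fully down is about 0.08 past the halfway stop, where it stops hard. Springs back up when let go.
- pad (a point): Centre of the top face of the flat steel pad (52 along the lever, 48 across, 16 thick) at the end of the chrome handle, where the lever is pressed; 265 from the hinge along the lever towards -x of the press, and 10 above the lever's centre line. Its x axis points along the lever towards the hinge, z is normal to the face, up; it tilts with the lever.
- sled (a joint): Distance in m by which the sled is drawn out of the press: 0 = home against its stop with the plunger under the nose, grows outward along the press's +y. Stays where it is left; takes about 3 N to slide. Limit 0.12.
- tab (a point): Centre of the outer (+y) face of the sled's upright push tab, a plate 62 wide (press x), 8 thick, from 32 to 86 above the table; this point is 70 above the table and 140 out from the plunger's axis. Axes as the press. The sled is an aluminium plate 62 x 175 that carries a green pencil barrel and, at its inner end, a steel crimping die 52 x 50.
- plunger (a joint): How far in m the crimping plunger has been pressed into its die: 0 = standing 8 mm proud (open, as at the start), 0.008 = flush with the die, fully crimped. Held by friction, about 32 N at the plunger: it does not come back up.
- plunger_top (a point): Centre of the plunger's round steel top, diameter 36, 75 above the table while open; rides on the sled. With the sled home a steel nose under the lever, 100 from the hinge, comes down on it: that is the halfway stop. The nose is screwed in or out differently every time, so the lever meets it anywhere from 0.13 to 0.36 rad: to be found by feel.
- sleeve0: Bystander, to be left alone: first spare silver tube, outer diameter 24, 65 tall, standing. Origin: centre of its underside.
- sleeve1: Bystander, to be left alone: second spare silver tube, same as the first. Origin: centre of its underside.
- sleeve2: Bystander, to be left alone: third spare silver tube, same as the first. Origin: centre of its underside.
- barrel_half: Bystander, to be left alone: spare green plastic half-tube, 120 long, 22 wide, 11 high, lying hollow side up. Origin: centre of its underside.
- tweezer_block: Bystander, to be left alone: steel block 90 x 50 x 45 with three tweezers standing in it, 117 high in all. Origin: centre of its underside.
- jar: Bystander, to be left alone: round glass jar on a cork foot, diameter 76, 98 tall. Origin: centre of its underside.
- mug: Bystander, to be left alone: white mug, diameter 76, 90 tall. Origin: centre of its underside.

How it is judged:
On the way, in this order (a step that is already met when the one before it is completed fails the run):
1. the sled is in, within 4 mm of its stop (value of joint sled below 0.004 m), for 0.2 s.
2. the lever is held at the halfway stop: the nose rests on the plunger with over 2 N, the plunger pressed in by less than 2 mm, for 1.2 s (value of joint sled below 0.004 m and contact force between any of nose_c1, nose_c0 and plunger_c0 above 2 N and value of joint plunger below 0.002 m), for 1.2 s.
3. the lever presses the plunger down to within 1.5 mm of flush (value of joint sled below 0.004 m and contact force between any of nose_c1, nose_c0 and plunger_c0 above 2 N and value of joint plunger above 0.0065 m), for 0.1 s.
At the end, for the whole second after the job is handed in: The sled is within 4 mm of its stop, the plunger within 1.5 mm of flush (pressed in over 6.5 of 8 mm), and the lever is back up (below 0.03 rad) and at rest (value of joint sled below 0.004 m and value of joint plunger above 0.0065 m and value of joint lever below 0.03 rad and velocity of joint lever below 0.05 rad/s); the robot touches nothing.
It fails at once if a bystander was shifted by more than 30 mm (distance of any of sleeve0, sleeve1, sleeve2, barrel_half, tweezer_block, jar, mug from where it was at the start of the episode above 0.03 m).
It also fails if it takes over 72 s, if anything falls off the work surface, if the arm or the gripper's body presses on something with over 40 N, if the wrist force passes 120 N, or if a joint passes its speed limit or range.

### The arm

A 7-joint arm with a two-finger parallel gripper is mounted at the origin on the work surface. World frame = base frame: x ahead of the robot, y to its left, z up, the work surface at z = 0. Lengths are in m, angles in rad, forces in N, time in s.
With the tool pointing down it reaches from about 0.4 to 0.85 m from the base axis. Payload 4.5 kg.
Tool frame: the origin (TCP) lies between the finger pads; the fingertips stand r.tip_reach ahead of it and the grasp point (between the pads) lies 11 mm behind it (r.tip_reach is the distance from the TCP to the fingertips, in m); z points along the fingers, y is the line along which they close (so a half turn about z gives the same grasp; the last joint's range is limited). The gripper opens to 88 mm and grips with 3 to 60 N. Pads are 18 mm wide; open, the fingers measure 123 mm over their backs; the gripper's body (75 mm by 187 mm) begins 45 mm behind the grasp point.
Start: joints at [1.228, 0.689, -0.195, 1.565, 0.157, 0.902, -0.215], TCP at [0.23, -0.581, 0.247] pointing down, gripper open.
Joint ranges: [-3.01, 3.01], [-0.46, 2.08], [-1.47, 1.51], [0.13, 2.56], [-1, 4.14], [0.04, 2.09], [-2.66, 2.66]. Speed limits (rad/s): [2.57, 2.57, 3.14, 3.14, 3.14, 3.14, 3.14].

### API

Orientations are given as a unit quaternion [x, y, z, w].
In Python, from plant import r, vision, workorder gives the robot as it stands.
- The arm moves only by the tool drive_tool, never from a script. Its argument "targets" is a list of rows, each an object of numbers: "tx", "ty", "tz": the shift along the world's x, y, z in units of 0.03 m (1.0 is 0.03 m); "wx", "wy", "wz": the turn, a rotation vector about the world's x, y, z in units of 60 degrees (1.0 is 60 degrees); "claw": the opening, from -1 (shut) to 1 (fully open). A call has exactly 8 rows; each row shifts and turns the commanded pose from where the row before left it; what a row does not reach is not made up. A row lasts 1/10 s, in which the tool goes at most 50 mm and 8.59 degrees, less where a joint would pass 70% of its speed; a pose out of reach is approached as far as the arm can. A call with a number of a shift or a turn outside -1 to 1 is refused whole. A call with a gripper value outside its range is refused whole. The fingers move at their own pace and stop on an object; "force" is the grip in N (left out, the last holds). Time passes only in rows, so rows that do not move let the fingers close, or fill a call up. It gives the time, the measured TCP pose, the force, the opening and the grip force at its end, in the units of the state.
- r.get_state(): the state, without advancing time (a new reading comes with each control period).
- vision.snapshot(name): name is "scene" or "top" or "wrist"; returns a dict with "image" (400x640x3 uint8, blue, green, red), "range_z" (400x640 float32, m along the optical axis (not along the pixel's ray), 0 where there is no reading), "K" (3x3 intrinsics, pixels), "cam_to_world" (4x4, takes a point from camera to world coordinates). Camera axes: x right, y up, looking along -z (the intrinsics and any distortion apply to the point x, -y, -z); pixel columns grow to the right and rows downward; lengths in m; the calibration is good to about 2 mm. A picture is of the moment at which its call begins.
- workorder.finish_job(): hands the job in; it is judged then, once.
The state is a dict: "clock": time; "q": joint angles; "qd": joint speeds; "joint_torque": joint torques, N m; "tool_pos": TCP position; "eef_rot": TCP orientation; "contact_force": force on the tool from outside, world axes, zero at the start; "moment": the same for the moment, N m; "opening": opening from 0.0 (shut) to 1.0 (fully open); "finger_force": force on a finger pad.
Only numpy, scipy, OpenCV 4.12 (cv2) and the standard library are available. Lean on these libraries where they do the work, as an engineer would, in place of code of your own. Each camera call takes 0.05 s, during which the arm holds its last target. There are 200 camera calls.

## Working session

There is one attempt and no reset: what is moved stays moved. The work goes in short steps, Python scripts to look and compute and a tool call to move; the robot and the scene stay as the last step left them, time stands still between calls to the robot, and variables do not carry over. Pictures are saved under pics/ and viewed, at most 10 in all, crops included, and the job is handed in when it is done.

Besides the shell and the picture viewer there is one more tool, called after "Request:" as name(argument=value, ...), one argument or row to a line, values as JSON. drive_tool: Moves the arm, as the interface text tells. Its arguments: {"type":"object","properties":{"targets":{"type":"array","items":{"type":"object","properties":{"tx":{"type":"number"},"ty":{"type":"number"},"tz":{"type":"number"},"wx":{"type":"number"},"wy":{"type":"number"},"wz":{"type":"number"},"claw":{"type":"number"}}}},"force":{"type":"number"}},"required":["targets"]}

```bash
mkdir -p pics; ls
python3 - <<'E'
from plant import r, vision
import cv2,numpy as np
s=r.get_state();print(s, r.tip_reach)
for n in ["scene","top"]:
    d=vision.snapshot(n);cv2.imwrite(f"pics/{n}0.png",d["image"]);np.savez(f"{n}0.npz",**d)
    print(n,d["K"].tolist(),d["cam_to_world"].round(3).tolist())
E
```

```text
pics
{'clock': 0.0, 'q': array([ 1.2278306 ,  0.68998941, -0.19453769,  1.5663548 ,  0.15731379,
        0.90252903, -0.21506552]), 'qd': array([-0.00199042, -0.00175187,  0.00030986, -0.0016226 , -0.00030563,
       -0.00028879,  0.00104056]), 'joint_torque': array([ 4.72960182e-04, -5.27552426e+01, -1.26745451e+00, -1.53423822e+01,
       -5.28355502e-02,  6.49115842e-03,  1.35560040e-04]), 'tool_pos': array([ 0.22967438, -0.58058684,  0.24590439]), 'eef_rot': array([ 9.82294151e-01,  1.87342768e-01, -2.43326389e-04, -9.10675997e-04]), 'contact_force': array([-0.17389702, -0.01113584,  0.78850338]), 'moment': array([0.0393626 , 0.00997933, 0.01415845]), 'finger_force': 0.0, 'opening': 1.0009418980605747} 0.008
scene [[390.3886511819551, 0.0, 321.95117208494884], [0.0, 390.3886511819551, 191.964359915122], [0.0, 0.0, 1.0]] [[0.503, -0.728, 0.465, 1.102], [0.864, 0.423, -0.273, -0.364], [0.002, 0.54, 0.842, 1.121], [0.0, 0.0, 0.0, 1.0]]
top [[375.0806670220161, 0.0, 315.3197982204344], [0.0, 375.0806670220161, 194.3794516351424], [0.0, 0.0, 1.0]] [[0.007, 0.995, -0.103, 0.443], [-1.0, 0.009, 0.018, -0.039], [0.019, 0.102, 0.995, 1.27], [0.0, 0.0, 0.0, 1.0]]
```

View pics/top0.png

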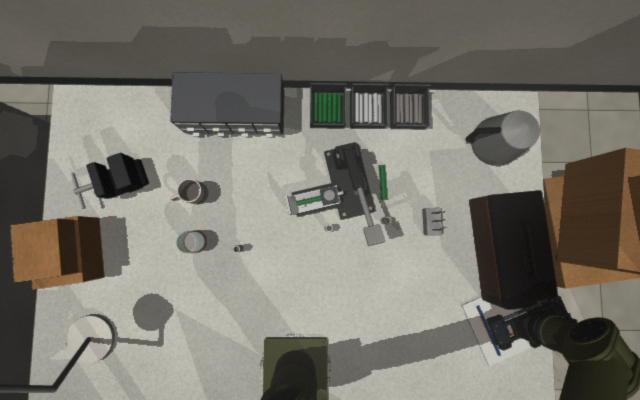

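View pics/scene0.png

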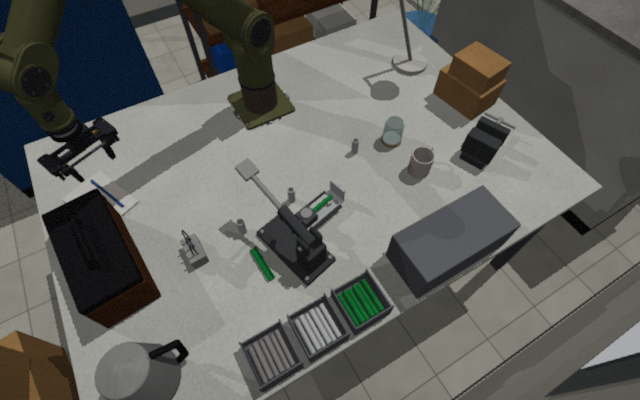

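The top view shows the press with its pad at about (373,234), column at (347,155), and the sled's tab at about (293,205). Sleeves stand at (331,228), (390,222) and (240,248). Next I'll fix the press pose using depth.

```bash
cat > h.py <<'E'
import numpy as np,cv2
def cloud(d):
    K=d["K"];T=d["cam_to_world"];z=d["range_z"]
    v,u=np.mgrid[:z.shape[0],:z.shape[1]]
    P=np.stack([(u-K[0,2])/K[0,0]*z,-(v-K[1,2])/K[1,1]*z,-z],-1)@T[:3,:3].T+T[:3,3]
    P[z==0]=np.nan
    return P
E
python3 - <<'E'
from h import *
for n,box in [("top",(355,222,392,250)),("scene",(228,152,265,186))]:
    d=np.load(n+"0.npz");P=cloud(d);u0,v0,u1,v1=box
    Q=P[v0:v1,u0:u1].reshape(-1,3);Q=Q[Q[:,2]>.15]
    print(n,"pad",len(Q),np.nanmedian(Q,0).round(3),Q.min(0).round(3),Q.max(0).round(3))
d=np.load("top0.npz");P=cloud(d)
S=P[135:250,270:400]
im=cv2.resize(d["image"][135:250,270:400],None,fx=6,fy=5,interpolation=cv2.INTER_CUBIC)
cv2.imwrite("pics/c1.png",im)
# pts on base plane z 0.015-.025, on tab
for lo,hi in[(.012,.028),(.078,.095),(.19,.26)]:
    m=((S[...,2]>lo)&(S[...,2]<hi)).astype(np.uint8)
    n,l,st,c=cv2.connectedComponentsWithStats(m)
    for i in range(1,n):
        if st[i,4]>10:
            q=S[l==i].astype(np.float32); rr=cv2.minAreaRect(q[:,:2].copy()*1000)
            print(lo,st[i],(c[i]+[270,135]).round(),q.mean(0).round(3),rr)
d=np.load("scene0.npz");P=cloud(d)
S=P[140:290,220:360]
for lo,hi in[(.012,.028),(.04,.095),(.19,.26)]:
    m=((S[...,2]>lo)&(S[...,2]<hi)).astype(np.uint8)
    n,l,st,c=cv2.connectedComponentsWithStats(m)
    for i in range(1,n):
        if st[i,4]>10:
            q=S[l==i].astype(np.float32); rr=cv2.minAreaRect(q[:,:2].copy()*1000)
            print("sc",lo,st[i],(c[i]+[220,140]).round(),q.mean(0).round(3),rr)
E
```

```text
top pad 364 [ 0.442 -0.218  0.237] [ 0.412 -0.247  0.219] [ 0.475 -0.192  0.249]
scene pad 399 [ 0.447 -0.218  0.236] [ 0.411 -0.249  0.212] [ 0.501 -0.193  0.248]
0.012 [  22   14   72   71 1303] [340. 191.] [ 0.585 -0.143  0.02 ] ((597.2576904296875, -89.24699401855469), (238.98602294921875, 218.669189453125), 14.38638687133789)
0.012 [ 88  21  17  57 292] [366. 187.] [ 0.6   -0.233  0.02 ] ((608.9171142578125, -228.52374267578125), (193.78131103515625, 23.27240753173828), 13.822911262512207)
0.078 [15 60  6 19 50] [288. 204.] [0.534 0.027 0.086] ((534.2035522460938, 27.020353317260742), (59.1807975769043, 7.814519882202148), 13.871583938598633)
0.19 [ 83  41  32  70 659] [369. 217.] [ 0.489 -0.207  0.222] ((512.0487670898438, -203.46116638183594), (200.88186645507812, 47.66740036010742), 12.77422046661377)
sc 0.012 [131   7   7   6  21] [354. 150.] [0.394 0.183 0.02 ] ((394.8634033203125, 184.23777770996094), (22.37380599975586, 13.055593490600586), 57.672969818115234)
sc 0.012 [94 51 11 10 16] [320. 195.] [ 0.504 -0.021  0.026] ((505.8650817871094, -24.299407958984375), (8.162914
[... 2009 characters left out ...]
.44622802734375), 27.511096954345703)
sc 0.04 [ 75  54  38  34 439] [311. 211.] [ 0.562 -0.085  0.064] ((551.99755859375, -64.27323150634766), (53.179100036621094, 138.02249145507812), 15.23465633392334)
sc 0.04 [16 78  9 11 70] [240. 223.] [ 0.485 -0.295  0.056] ((484.868896484375, -294.2813415527344), (23.646465301513672, 23.376737594604492), 29.219501495361328)
sc 0.04 [ 76 111  30  21 213] [311. 262.] [ 0.711 -0.169  0.068] ((709.0956420898438, -169.4696044921875), (84.9626693725586, 40.512184143066406), 63.7937126159668)
sc 0.19 [ 14  17  58  63 680] [260. 184.] [ 0.494 -0.209  0.22 ] ((513.6135864257812, -203.04238891601562), (205.35855102539062, 47.70783233642578), 13.635531425476074)
```

View pics/c1.png

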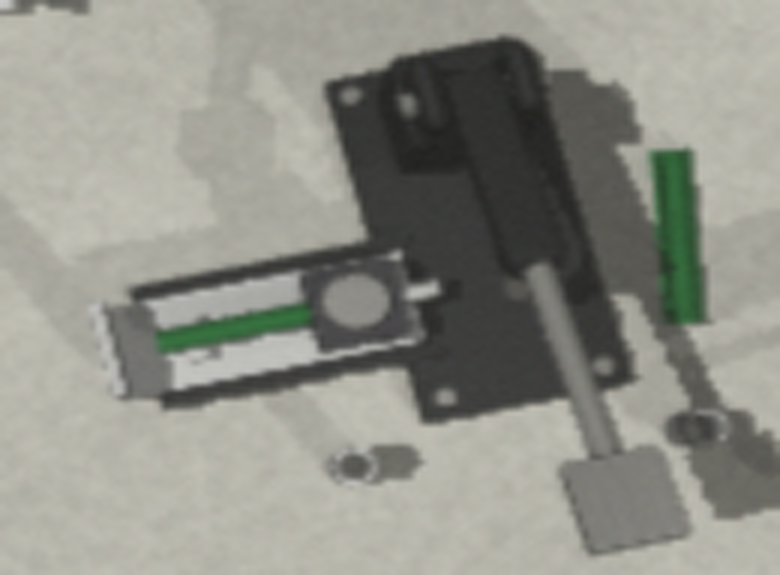

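The crop shows the press x axis at about 14.2° in world, the sled drawn out to the left, and the tab in clear space. Estimates from depth:

| Item | World position |
|---|---|
| Press origin | (0.583, -0.187) |
| Pad | (0.443, -0.220, 0.237) |
| Tab outer face | (0.533, 0.031) |

The sled is out about 83 mm. I'll move above the outside of the tab with the fingers shut.

Request:
drive_tool(
  targets=[
    {"tx": 0.4, "ty": 0.9, "tz": 0.46, "wz": -0.015, "claw": -1},
    {"tx": 0.4, "ty": 0.9, "tz": 0.46, "wz": -0.015, "claw": -1},
    {"tx": 0.4, "ty": 0.9, "tz": 0.46, "wz": -0.015, "claw": -1},
    {"tx": 0.4, "ty": 0.9, "tz": 0.46, "wz": -0.015, "claw": -1},
    {"tx": 0.4, "ty": 0.9, "tz": 0.46, "wz": -0.015, "claw": -1},
    {"tx": 0.4, "ty": 0.9, "tz": 0.46, "wz": -0.015, "claw": -1},
    {"tx": 0.4, "ty": 0.9, "tz": 0.46, "wz": -0.015, "claw": -1},
    {"tx": 0.4, "ty": 0.9, "tz": 0.46, "wz": -0.018, "claw": -1},
  ],
  force=20,
)

```text
validation failed for argument at $.ta...
```

Request:
drive_tool(
  targets=[
    {"tx": 0.4, "ty": 0.9, "claw": -1},
    {"tx": 0.4, "ty": 0.9, "claw": -1},
    {"tx": 0.4, "ty": 0.9, "claw": -1},
    {"tx": 0.4, "ty": 0.9, "claw": -1},
    {"tx": 0.4, "ty": 0.9, "claw": -1},
    {"tx": 0.4, "ty": 0.9, "claw": -1},
    {"tx": 0.4, "ty": 0.9, "claw": -1},
    {"tx": 0.4, "ty": 0.9, "claw": -1},
  ],
)

```text
validation failed for argument at $.ta...
```

Request:
drive_tool(
  targets=[
    {"tx": 0.4, "ty": 0.95, "claw": -1},
    {"tx": 0.4, "ty": 0.95, "claw": -1},
    {"tx": 0.4, "ty": 0.95, "claw": -1},
    {"tx": 0.4, "ty": 0.95, "claw": -1},
    {"tx": 0.4, "ty": 0.95, "claw": -1},
    {"tx": 0.4, "ty": 0.95, "claw": -1},
    {"tx": 0.4, "ty": 0.95, "claw": -1},
    {"tx": 0.4, "ty": 0.95, "claw": -1},
  ],
)

```text
validation failed for argument at $.ta...
```

Request:
drive_tool(
  targets=[
    {"tx": 0.4, "ty": 0.9, "tz": 0.46, "wx": 0, "wy": 0, "wz": -0.015, "claw": -1},
    {"tx": 0.4, "ty": 0.9, "tz": 0.46, "wx": 0, "wy": 0, "wz": -0.015, "claw": -1},
    {"tx": 0.4, "ty": 0.9, "tz": 0.46, "wx": 0, "wy": 0, "wz": -0.015, "claw": -1},
    {"tx": 0.4, "ty": 0.9, "tz": 0.46, "wx": 0, "wy": 0, "wz": -0.015, "claw": -1},
    {"tx": 0.4, "ty": 0.9, "tz": 0.46, "wx": 0, "wy": 0, "wz": -0.015, "claw": -1},
    {"tx": 0.4, "ty": 0.9, "tz": 0.46, "wx": 0, "wy": 0, "wz": -0.015, "claw": -1},
    {"tx": 0.4, "ty": 0.9, "tz": 0.46, "wx": 0, "wy": 0, "wz": -0.015, "claw": -1},
    {"tx": 0.4, "ty": 0.9, "tz": 0.46, "wx": 0, "wy": 0, "wz": -0.018, "claw": -1},
  ],
  force=20,
)

```text
clock: 0.9
tool_pos: [0.3261, -0.3638, 0.3574]
eef_rot: [0.992, 0.123, -0.0, -0.0]
contact_force: [1.6, -0.7, -0.2]
opening: 0.3
finger_force: 0.0
```

Request:
drive_tool(
  targets=[
    {"tx": 0.4, "ty": 0.9, "tz": 0, "wx": 0, "wy": 0, "wz": 0, "claw": -1},
    {"tx": 0.4, "ty": 0.9, "tz": 0, "wx": 0, "wy": 0, "wz": 0, "claw": -1},
    {"tx": 0.4, "ty": 0.9, "tz": 0, "wx": 0, "wy": 0, "wz": 0, "claw": -1},
    {"tx": 0.4, "ty": 0.9, "tz": 0, "wx": 0, "wy": 0, "wz": 0, "claw": -1},
    {"tx": 0.4, "ty": 0.9, "tz": 0, "wx": 0, "wy": 0, "wz": 0, "claw": -1},
    {"tx": 0.4, "ty": 0.9, "tz": 0, "wx": 0, "wy": 0, "wz": 0, "claw": -1},
    {"tx": 0.4, "ty": 0.9, "tz": 0, "wx": 0, "wy": 0, "wz": 0, "claw": -1},
    {"tx": 0.4, "ty": 0.9, "tz": 0, "wx": 0, "wy": 0, "wz": 0, "claw": -1},
  ],
)

```text
clock: 1.7
tool_pos: [0.422, -0.148, 0.3569]
eef_rot: [0.992, 0.124, -0.0, -0.0]
contact_force: [0.4, -0.6, -0.2]
opening: 0.005
finger_force: 0.0
```

Request:
drive_tool(
  targets=[
    {"tx": 0.4, "ty": 0.95, "tz": 0, "wx": 0, "wy": 0, "wz": 0, "claw": -1},
    {"tx": 0.4, "ty": 0.95, "tz": 0, "wx": 0, "wy": 0, "wz": 0, "claw": -1},
    {"tx": 0.4, "ty": 0.95, "tz": 0, "wx": 0, "wy": 0, "wz": 0, "claw": -1},
    {"tx": 0.4, "ty": 0.95, "tz": 0, "wx": 0, "wy": 0, "wz": 0, "claw": -1},
    {"tx": 0.4, "ty": 0.95, "tz": 0, "wx": 0, "wy": 0, "wz": 0, "claw": -1},
    {"tx": 0.4, "ty": 0.95, "tz": 0, "wx": 0, "wy": 0, "wz": 0, "claw": -1},
    {"tx": 0.4, "ty": 0.95, "tz": 0, "wx": 0, "wy": 0, "wz": 0, "claw": -1},
    {"tx": 0.4, "ty": 0.95, "tz": 0, "wx": 0, "wy": 0, "wz": 0, "claw": -1},
  ],
)

```text
clock: 2.5
tool_pos: [0.518, 0.0799, 0.3568]
eef_rot: [0.992, 0.124, -0.0, 0.0]
contact_force: [0.1, 0.2, 0.4]
opening: 0.007
finger_force: 0.0
```

Request:
drive_tool(
  targets=[
    {"tx": 0, "ty": 0, "tz": -1, "wx": 0, "wy": 0, "wz": 0, "claw": -1},
    {"tx": 0, "ty": 0, "tz": -1, "wx": 0, "wy": 0, "wz": 0, "claw": -1},
    {"tx": 0, "ty": 0, "tz": -1, "wx": 0, "wy": 0, "wz": 0, "claw": -1},
    {"tx": 0, "ty": 0, "tz": -1, "wx": 0, "wy": 0, "wz": 0, "claw": -1},
    {"tx": 0, "ty": 0, "tz": -1, "wx": 0, "wy": 0, "wz": 0, "claw": -1},
    {"tx": 0, "ty": 0, "tz": -1, "wx": 0, "wy": 0, "wz": 0, "claw": -1},
    {"tx": 0, "ty": 0, "tz": -1, "wx": 0, "wy": 0, "wz": 0, "claw": -1},
    {"tx": 0, "ty": 0, "tz": -1, "wx": 0, "wy": 0, "wz": 0, "claw": -1},
  ],
)

```text
clock: 3.3
tool_pos: [0.5178, 0.0788, 0.1158]
eef_rot: [0.992, 0.124, -0.0, -0.0]
contact_force: [1.0, 0.0, 0.2]
opening: 0.009
finger_force: 0.0
```

Request:
drive_tool(
  targets=[
    {"tx": 0, "ty": 0, "tz": -0.6, "wx": 0, "wy": 0, "wz": 0, "claw": -1},
    {"tx": 0, "ty": 0, "tz": -0.6, "wx": 0, "wy": 0, "wz": 0, "claw": -1},
    {"tx": 0, "ty": 0, "tz": -0.6, "wx": 0, "wy": 0, "wz": 0, "claw": -1},
    {"tx": 0, "ty": 0, "tz": 0, "wx": 0, "wy": 0, "wz": 0, "claw": -1},
    {"tx": 0.065, "ty": -0.26, "tz": 0, "wx": 0, "wy": 0, "wz": 0, "claw": -1},
    {"tx": 0.065, "ty": -0.26, "tz": 0, "wx": 0, "wy": 0, "wz": 0, "claw": -1},
    {"tx": 0.065, "ty": -0.26, "tz": 0, "wx": 0, "wy": 0, "wz": 0, "claw": -1},
    {"tx": 0, "ty": 0, "tz": 0, "wx": 0, "wy": 0, "wz": 0, "claw": -1},
  ],
)

```text
clock: 4.1
tool_pos: [0.5246, 0.053, 0.0638]
eef_rot: [0.993, 0.122, 0.001, 0.001]
contact_force: [0.5, -0.1, 0.6]
opening: 0.004
finger_force: 0.0
```

Request:
drive_tool(
  targets=[
    {"tx": 0.065, "ty": -0.26, "tz": 0, "wx": 0, "wy": 0, "wz": 0, "claw": -1},
    {"tx": 0.065, "ty": -0.26, "tz": 0, "wx": 0, "wy": 0, "wz": 0, "claw": -1},
    {"tx": 0.065, "ty": -0.26, "tz": 0, "wx": 0, "wy": 0, "wz": 0, "claw": -1},
    {"tx": 0.065, "ty": -0.26, "tz": 0, "wx": 0, "wy": 0, "wz": 0, "claw": -1},
    {"tx": 0.065, "ty": -0.26, "tz": 0, "wx": 0, "wy": 0, "wz": 0, "claw": -1},
    {"tx": 0.065, "ty": -0.26, "tz": 0, "wx": 0, "wy": 0, "wz": 0, "claw": -1},
    {"tx": 0.065, "ty": -0.26, "tz": 0, "wx": 0, "wy": 0, "wz": 0, "claw": -1},
    {"tx": 0.065, "ty": -0.26, "tz": 0, "wx": 0, "wy": 0, "wz": 0, "claw": -1},
  ],
)

```text
clock: 4.9
tool_pos: [0.5397, -0.0076, 0.0632]
eef_rot: [0.992, 0.124, 0.0, 0.0]
contact_force: [-0.1, 3.4, 3.7]
opening: 0.007
finger_force: 1.8
```

Request:
drive_tool(
  targets=[
    {"tx": 0.025, "ty": -0.1, "tz": 0, "wx": 0, "wy": 0, "wz": 0, "claw": -1},
    {"tx": 0.025, "ty": -0.1, "tz": 0, "wx": 0, "wy": 0, "wz": 0, "claw": -1},
    {"tx": 0.025, "ty": -0.1, "tz": 0, "wx": 0, "wy": 0, "wz": 0, "claw": -1},
    {"tx": 0.025, "ty": -0.1, "tz": 0, "wx": 0, "wy": 0, "wz": 0, "claw": -1},
    {"tx": 0.025, "ty": -0.1, "tz": 0, "wx": 0, "wy": 0, "wz": 0, "claw": -1},
    {"tx": 0.025, "ty": -0.1, "tz": 0, "wx": 0, "wy": 0, "wz": 0, "claw": -1},
    {"tx": 0.025, "ty": -0.1, "tz": 0, "wx": 0, "wy": 0, "wz": 0, "claw": -1},
    {"tx": 0, "ty": 0, "tz": 0, "wx": 0, "wy": 0, "wz": 0, "claw": -1},
  ],
)

```text
clock: 5.7
tool_pos: [0.5449, -0.029, 0.0631]
eef_rot: [0.992, 0.123, 0.0, 0.0]
contact_force: [0.4, 0.7, 1.1]
opening: 0.004
finger_force: 0.4
```

Request:
drive_tool(
  targets=[
    {"tx": 0.0125, "ty": -0.05, "tz": 0, "wx": 0, "wy": 0, "wz": 0, "claw": -1},
    {"tx": 0.0125, "ty": -0.05, "tz": 0, "wx": 0, "wy": 0, "wz": 0, "claw": -1},
    {"tx": 0.0125, "ty": -0.05, "tz": 0, "wx": 0, "wy": 0, "wz": 0, "claw": -1},
    {"tx": 0.0125, "ty": -0.05, "tz": 0, "wx": 0, "wy": 0, "wz": 0, "claw": -1},
    {"tx": 0.0125, "ty": -0.05, "tz": 0, "wx": 0, "wy": 0, "wz": 0, "claw": -1},
    {"tx": 0, "ty": 0, "tz": 0, "wx": 0, "wy": 0, "wz": 0, "claw": -1},
    {"tx": 0, "ty": 0, "tz": 0, "wx": 0, "wy": 0, "wz": 0, "claw": -1},
    {"tx": 0, "ty": 0, "tz": 0, "wx": 0, "wy": 0, "wz": 0, "claw": -1},
  ],
)

```text
clock: 6.5
tool_pos: [0.5457, -0.0327, 0.0631]
eef_rot: [0.992, 0.125, -0.0, -0.002]
contact_force: [-2.5, 8.2, 2.1]
opening: 0.002
finger_force: 4.2
```

Request:
drive_tool(
  targets=[
    {"tx": 0.0125, "ty": -0.05, "tz": 0, "wx": 0, "wy": 0, "wz": 0, "claw": -1},
    {"tx": 0.0125, "ty": -0.05, "tz": 0, "wx": 0, "wy": 0, "wz": 0, "claw": -1},
    {"tx": 0, "ty": 0, "tz": 0, "wx": 0, "wy": 0, "wz": 0, "claw": -1},
    {"tx": 0, "ty": 0, "tz": 0, "wx": 0, "wy": 0, "wz": 0, "claw": -1},
    {"tx": 0, "ty": 0, "tz": 0, "wx": 0, "wy": 0, "wz": 0, "claw": -1},
    {"tx": 0, "ty": 0, "tz": 0, "wx": 0, "wy": 0, "wz": 0, "claw": -1},
    {"tx": 0, "ty": 0, "tz": 0, "wx": 0, "wy": 0, "wz": 0, "claw": -1},
    {"tx": 0, "ty": 0, "tz": 0, "wx": 0, "wy": 0, "wz": 0, "claw": -1},
  ],
)

```text
clock: 7.3
tool_pos: [0.5457, -0.0328, 0.0631]
eef_rot: [0.992, 0.126, -0.001, -0.003]
contact_force: [-5.5, 13.4, 4.5]
opening: 0.006
finger_force: 7.1
```

Sled is hard against its stop: pushing 3 mm more gave 13 N and no motion. Next I'll back off, rise and go over the pad.

Request:
drive_tool(
  targets=[
    {"tx": -0.08, "ty": 0.32, "tz": 0, "wx": 0, "wy": 0, "wz": 0, "claw": -1},
    {"tx": -0.08, "ty": 0.32, "tz": 0, "wx": 0, "wy": 0, "wz": 0, "claw": -1},
    {"tx": -0.08, "ty": 0.32, "tz": 0, "wx": 0, "wy": 0, "wz": 0, "claw": -1},
    {"tx": -0.08, "ty": 0.32, "tz": 0, "wx": 0, "wy": 0, "wz": 0, "claw": -1},
    {"tx": 0, "ty": 0, "tz": 1, "wx": 0, "wy": 0, "wz": 0, "claw": -1},
    {"tx": 0, "ty": 0, "tz": 1, "wx": 0, "wy": 0, "wz": 0, "claw": -1},
    {"tx": 0, "ty": 0, "tz": 1, "wx": 0, "wy": 0, "wz": 0, "claw": -1},
    {"tx": 0, "ty": 0, "tz": 1, "wx": 0, "wy": 0, "wz": 0, "claw": -1},
  ],
)

```text
clock: 8.1
tool_pos: [0.5373, -0.0, 0.1842]
eef_rot: [0.992, 0.124, -0.0, 0.0]
contact_force: [1.0, 0.1, 0.3]
opening: 0.006
finger_force: 0.0
```

Request:
drive_tool(
  targets=[
    {"tx": 0, "ty": 0, "tz": 1, "wx": 0, "wy": 0, "wz": 0, "claw": -1},
    {"tx": 0, "ty": 0, "tz": 1, "wx": 0, "wy": 0, "wz": 0, "claw": -1},
    {"tx": 0, "ty": 0, "tz": 1, "wx": 0, "wy": 0, "wz": 0, "claw": -1},
    {"tx": 0, "ty": 0, "tz": 1, "wx": 0, "wy": 0, "wz": 0, "claw": -1},
    {"tx": -0.4, "ty": -0.9, "tz": 0.2, "wx": 0, "wy": 0, "wz": 0, "claw": -1},
    {"tx": -0.4, "ty": -0.9, "tz": 0, "wx": 0, "wy": 0, "wz": 0, "claw": -1},
    {"tx": -0.4, "ty": -0.9, "tz": 0, "wx": 0, "wy": 0, "wz": 0, "claw": -1},
    {"tx": -0.4, "ty": -0.9, "tz": 0, "wx": 0, "wy": 0, "wz": 0, "claw": -1},
  ],
)

```text
clock: 8.9
tool_pos: [0.4889, -0.109, 0.3092]
eef_rot: [0.992, 0.124, -0.0, 0.0]
contact_force: [-0.0, 0.0, -0.9]
opening: 0.007
finger_force: 0.0
```

Run:
```python
from plant import r, vision
from h import *
s=r.get_state();print(s["tool_pos"],s["contact_force"])
for n in ["top","scene"]:
    d=vision.snapshot(n);P=cloud(d);cv2.imwrite(f"pics/{n}1.png",d["image"])
    m=(P[...,2]>.075)&(P[...,2]<.095)&(abs(P[...,0]-.55)<.05)&(abs(P[...,1]+.055)<.04)
    q=P[m];print(n,len(q),q.mean(0))
    m=(P[...,2]>.21)&(P[...,2]<.248)&(abs(P[...,0]-.4425)<.035)&(abs(P[...,1]+.22)<.035)
    print(n,"pad",m.sum(),P[m].mean(0))
```

```text
[ 0.4888784  -0.10903325  0.30918154] [-0.04356311  0.01861009 -0.94318855]
top 49 [ 0.55282834 -0.05237503  0.08598841]
top pad 10 [ 0.43050109 -0.24456427  0.24225678]
scene 66 [ 0.55181127 -0.05445891  0.08459536]
scene pad 354 [ 0.44328449 -0.2213413   0.23616858]
```

Sled is home: the tab face measures about 140 mm from the plunger's axis. Moving over the pad.

Request:
drive_tool(
  targets=[
    {"tx": -0.45, "ty": -0.95, "tz": 0, "wx": 0, "wy": 0, "wz": 0, "claw": -1},
    {"tx": -0.45, "ty": -0.95, "tz": 0, "wx": 0, "wy": 0, "wz": 0, "claw": -1},
    {"tx": -0.45, "ty": -0.95, "tz": 0, "wx": 0, "wy": 0, "wz": 0, "claw": -1},
    {"tx": -0.45, "ty": -0.95, "tz": 0, "wx": 0, "wy": 0, "wz": 0, "claw": -1},
    {"tx": 0, "ty": 0, "tz": -0.5, "wx": 0, "wy": 0, "wz": 0, "claw": -1},
    {"tx": 0, "ty": 0, "tz": -0.5, "wx": 0, "wy": 0, "wz": 0, "claw": -1},
    {"tx": 0, "ty": 0, "tz": -0.5, "wx": 0, "wy": 0, "wz": 0, "claw": -1},
    {"tx": 0, "ty": 0, "tz": 0, "wx": 0, "wy": 0, "wz": 0, "claw": -1},
  ],
)

```text
clock: 9.8
tool_pos: [0.4348, -0.221, 0.2626]
eef_rot: [0.992, 0.124, -0.002, -0.001]
contact_force: [-0.3, 0.5, -0.1]
opening: 0.008
finger_force: 0.0
```

Request:
drive_tool(
  targets=[
    {"tx": 0, "ty": 0, "tz": -0.13, "wx": 0, "wy": 0, "wz": 0, "claw": -1},
    {"tx": 0, "ty": 0, "tz": -0.13, "wx": 0, "wy": 0, "wz": 0, "claw": -1},
    {"tx": 0, "ty": 0, "tz": -0.13, "wx": 0, "wy": 0, "wz": 0, "claw": -1},
    {"tx": 0, "ty": 0, "tz": -0.13, "wx": 0, "wy": 0, "wz": 0, "claw": -1},
    {"tx": 0, "ty": 0, "tz": -0.13, "wx": 0, "wy": 0, "wz": 0, "claw": -1},
    {"tx": 0, "ty": 0, "tz": -0.13, "wx": 0, "wy": 0, "wz": 0, "claw": -1},
    {"tx": 0, "ty": 0, "tz": 0, "wx": 0, "wy": 0, "wz": 0, "claw": -1},
    {"tx": 0, "ty": 0, "tz": 0, "wx": 0, "wy": 0, "wz": 0, "claw": -1},
  ],
)

```text
clock: 10.6
tool_pos: [0.4358, -0.2222, 0.2408]
eef_rot: [0.992, 0.124, 0.0, 0.0]
contact_force: [-0.7, -1.0, 1.8]
opening: 0.008
finger_force: 1.0
```

Request:
drive_tool(
  targets=[
    {"tx": 0, "ty": 0, "tz": -0.12, "wx": 0, "wy": 0, "wz": 0, "claw": -1},
    {"tx": 0, "ty": 0, "tz": -0.12, "wx": 0, "wy": 0, "wz": 0, "claw": -1},
    {"tx": 0, "ty": 0, "tz": -0.12, "wx": 0, "wy": 0, "wz": 0, "claw": -1},
    {"tx": 0, "ty": 0, "tz": -0.12, "wx": 0, "wy": 0, "wz": 0, "claw": -1},
    {"tx": 0, "ty": 0, "tz": -0.12, "wx": 0, "wy": 0, "wz": 0, "claw": -1},
    {"tx": 0, "ty": 0, "tz": -0.12, "wx": 0, "wy": 0, "wz": 0, "claw": -1},
    {"tx": 0, "ty": 0, "tz": 0, "wx": 0, "wy": 0, "wz": 0, "claw": -1},
    {"tx": 0, "ty": 0, "tz": 0, "wx": 0, "wy": 0, "wz": 0, "claw": -1},
  ],
)

```text
clock: 11.4
tool_pos: [0.4357, -0.222, 0.219]
eef_rot: [0.992, 0.124, -0.0, -0.0]
contact_force: [0.0, -0.2, 2.1]
opening: 0.009
finger_force: 1.2
```

Request:
drive_tool(
  targets=[
    {"tx": 0, "ty": 0, "tz": -0.03, "wx": 0, "wy": 0, "wz": 0, "claw": -1},
    {"tx": 0, "ty": 0, "tz": -0.03, "wx": 0, "wy": 0, "wz": 0, "claw": -1},
    {"tx": 0, "ty": 0, "tz": -0.03, "wx": 0, "wy": 0, "wz": 0, "claw": -1},
    {"tx": 0, "ty": 0, "tz": -0.03, "wx": 0, "wy": 0, "wz": 0, "claw": -1},
    {"tx": 0, "ty": 0, "tz": -0.03, "wx": 0, "wy": 0, "wz": 0, "claw": -1},
    {"tx": 0, "ty": 0, "tz": -0.03, "wx": 0, "wy": 0, "wz": 0, "claw": -1},
    {"tx": 0, "ty": 0, "tz": 0, "wx": 0, "wy": 0, "wz": 0, "claw": -1},
    {"tx": 0, "ty": 0, "tz": 0, "wx": 0, "wy": 0, "wz": 0, "claw": -1},
  ],
)

```text
clock: 12.2
tool_pos: [0.4357, -0.2221, 0.2137]
eef_rot: [0.992, 0.124, -0.0, 0.0]
contact_force: [-1.4, -1.1, 2.9]
opening: 0.005
finger_force: 1.2
```

Request:
drive_tool(
  targets=[
    {"tx": 0, "ty": 0, "tz": -0.03, "wx": 0, "wy": 0, "wz": 0, "claw": -1},
    {"tx": 0, "ty": 0, "tz": -0.03, "wx": 0, "wy": 0, "wz": 0, "claw": -1},
    {"tx": 0, "ty": 0, "tz": -0.03, "wx": 0, "wy": 0, "wz": 0, "claw": -1},
    {"tx": 0, "ty": 0, "tz": -0.03, "wx": 0, "wy": 0, "wz": 0, "claw": -1},
    {"tx": 0, "ty": 0, "tz": -0.03, "wx": 0, "wy": 0, "wz": 0, "claw": -1},
    {"tx": 0, "ty": 0, "tz": -0.03, "wx": 0, "wy": 0, "wz": 0, "claw": -1},
    {"tx": 0, "ty": 0, "tz": 0, "wx": 0, "wy": 0, "wz": 0, "claw": -1},
    {"tx": 0, "ty": 0, "tz": 0, "wx": 0, "wy": 0, "wz": 0, "claw": -1},
  ],
)

```text
clock: 13.0
tool_pos: [0.4357, -0.2221, 0.2083]
eef_rot: [0.992, 0.124, -0.0, 0.0]
contact_force: [-0.4, -0.1, 3.8]
opening: 0.003
finger_force: 1.2
```

Request:
drive_tool(
  targets=[
    {"tx": 0, "ty": 0, "tz": -0.03, "wx": 0, "wy": 0, "wz": 0, "claw": -1},
    {"tx": 0, "ty": 0, "tz": -0.03, "wx": 0, "wy": 0, "wz": 0, "claw": -1},
    {"tx": 0, "ty": 0, "tz": -0.03, "wx": 0, "wy": 0, "wz": 0, "claw": -1},
    {"tx": 0, "ty": 0, "tz": -0.03, "wx": 0, "wy": 0, "wz": 0, "claw": -1},
    {"tx": 0, "ty": 0, "tz": -0.03, "wx": 0, "wy": 0, "wz": 0, "claw": -1},
    {"tx": 0, "ty": 0, "tz": -0.03, "wx": 0, "wy": 0, "wz": 0, "claw": -1},
    {"tx": 0, "ty": 0, "tz": 0, "wx": 0, "wy": 0, "wz": 0, "claw": -1},
    {"tx": 0, "ty": 0, "tz": 0, "wx": 0, "wy": 0, "wz": 0, "claw": -1},
  ],
)

```text
clock: 13.8
tool_pos: [0.4357, -0.222, 0.2029]
eef_rot: [0.992, 0.124, -0.0, 0.0]
contact_force: [-1.9, -0.7, 2.8]
opening: 0.006
finger_force: 1.3
```

Request:
drive_tool(
  targets=[
    {"tx": 0, "ty": 0, "tz": -0.03, "wx": 0, "wy": 0, "wz": 0, "claw": -1},
    {"tx": 0, "ty": 0, "tz": -0.03, "wx": 0, "wy": 0, "wz": 0, "claw": -1},
    {"tx": 0, "ty": 0, "tz": -0.03, "wx": 0, "wy": 0, "wz": 0, "claw": -1},
    {"tx": 0, "ty": 0, "tz": -0.03, "wx": 0, "wy": 0, "wz": 0, "claw": -1},
    {"tx": 0, "ty": 0, "tz": -0.03, "wx": 0, "wy": 0, "wz": 0, "claw": -1},
    {"tx": 0, "ty": 0, "tz": -0.03, "wx": 0, "wy": 0, "wz": 0, "claw": -1},
    {"tx": 0, "ty": 0, "tz": 0, "wx": 0, "wy": 0, "wz": 0, "claw": -1},
    {"tx": 0, "ty": 0, "tz": 0, "wx": 0, "wy": 0, "wz": 0, "claw": -1},
  ],
)

```text
clock: 14.6
tool_pos: [0.4357, -0.2221, 0.1975]
eef_rot: [0.992, 0.124, -0.0, 0.0]
contact_force: [-2.3, 0.0, 3.0]
opening: 0.003
finger_force: 1.3
```

Request:
drive_tool(
  targets=[
    {"tx": 0, "ty": 0, "tz": -0.03, "wx": 0, "wy": 0, "wz": 0, "claw": -1},
    {"tx": 0, "ty": 0, "tz": -0.03, "wx": 0, "wy": 0, "wz": 0, "claw": -1},
    {"tx": 0, "ty": 0, "tz": -0.03, "wx": 0, "wy": 0, "wz": 0, "claw": -1},
    {"tx": 0, "ty": 0, "tz": -0.03, "wx": 0, "wy": 0, "wz": 0, "claw": -1},
    {"tx": 0, "ty": 0, "tz": -0.03, "wx": 0, "wy": 0, "wz": 0, "claw": -1},
    {"tx": 0, "ty": 0, "tz": -0.03, "wx": 0, "wy": 0, "wz": 0, "claw": -1},
    {"tx": 0, "ty": 0, "tz": 0, "wx": 0, "wy": 0, "wz": 0, "claw": -1},
    {"tx": 0, "ty": 0, "tz": 0, "wx": 0, "wy": 0, "wz": 0, "claw": -1},
  ],
)

```text
clock: 15.4
tool_pos: [0.4357, -0.2221, 0.1921]
eef_rot: [0.992, 0.124, -0.0, 0.0]
contact_force: [-1.3, -0.4, 2.1]
opening: 0.005
finger_force: 1.3
```

Request:
drive_tool(
  targets=[
    {"tx": 0, "ty": 0, "tz": -0.03, "wx": 0, "wy": 0, "wz": 0, "claw": -1},
    {"tx": 0, "ty": 0, "tz": -0.03, "wx": 0, "wy": 0, "wz": 0, "claw": -1},
    {"tx": 0, "ty": 0, "tz": -0.03, "wx": 0, "wy": 0, "wz": 0, "claw": -1},
    {"tx": 0, "ty": 0, "tz": -0.03, "wx": 0, "wy": 0, "wz": 0, "claw": -1},
    {"tx": 0, "ty": 0, "tz": -0.03, "wx": 0, "wy": 0, "wz": 0, "claw": -1},
    {"tx": 0, "ty": 0, "tz": -0.03, "wx": 0, "wy": 0, "wz": 0, "claw": -1},
    {"tx": 0, "ty": 0, "tz": 0, "wx": 0, "wy": 0, "wz": 0, "claw": -1},
    {"tx": 0, "ty": 0, "tz": 0, "wx": 0, "wy": 0, "wz": 0, "claw": -1},
  ],
)

```text
clock: 16.2
tool_pos: [0.4357, -0.2221, 0.1867]
eef_rot: [0.992, 0.124, -0.0, 0.0]
contact_force: [-2.1, -0.5, 2.2]
opening: 0.005
finger_force: 1.4
```

Request:
drive_tool(
  targets=[
    {"tx": 0, "ty": 0, "tz": -0.03, "wx": 0, "wy": 0, "wz": 0, "claw": -1},
    {"tx": 0, "ty": 0, "tz": -0.03, "wx": 0, "wy": 0, "wz": 0, "claw": -1},
    {"tx": 0, "ty": 0, "tz": -0.03, "wx": 0, "wy": 0, "wz": 0, "claw": -1},
    {"tx": 0, "ty": 0, "tz": -0.03, "wx": 0, "wy": 0, "wz": 0, "claw": -1},
    {"tx": 0, "ty": 0, "tz": -0.03, "wx": 0, "wy": 0, "wz": 0, "claw": -1},
    {"tx": 0, "ty": 0, "tz": -0.03, "wx": 0, "wy": 0, "wz": 0, "claw": -1},
    {"tx": 0, "ty": 0, "tz": 0, "wx": 0, "wy": 0, "wz": 0, "claw": -1},
    {"tx": 0, "ty": 0, "tz": 0, "wx": 0, "wy": 0, "wz": 0, "claw": -1},
  ],
)

```text
clock: 17.0
tool_pos: [0.4357, -0.2221, 0.1813]
eef_rot: [0.992, 0.124, -0.0, 0.0]
contact_force: [-2.4, -0.9, 3.0]
opening: 0.002
finger_force: 1.4
```

Request:
drive_tool(
  targets=[
    {"tx": 0, "ty": 0, "tz": -0.03, "wx": 0, "wy": 0, "wz": 0, "claw": -1},
    {"tx": 0, "ty": 0, "tz": -0.03, "wx": 0, "wy": 0, "wz": 0, "claw": -1},
    {"tx": 0, "ty": 0, "tz": -0.03, "wx": 0, "wy": 0, "wz": 0, "claw": -1},
    {"tx": 0, "ty": 0, "tz": -0.03, "wx": 0, "wy": 0, "wz": 0, "claw": -1},
    {"tx": 0, "ty": 0, "tz": -0.03, "wx": 0, "wy": 0, "wz": 0, "claw": -1},
    {"tx": 0, "ty": 0, "tz": -0.03, "wx": 0, "wy": 0, "wz": 0, "claw": -1},
    {"tx": 0, "ty": 0, "tz": 0, "wx": 0, "wy": 0, "wz": 0, "claw": -1},
    {"tx": 0, "ty": 0, "tz": 0, "wx": 0, "wy": 0, "wz": 0, "claw": -1},
  ],
)

```text
clock: 17.8
tool_pos: [0.4357, -0.2221, 0.1759]
eef_rot: [0.992, 0.124, 0.0, 0.0]
contact_force: [-2.0, 0.3, 3.2]
opening: 0.003
finger_force: 1.4
```

Request:
drive_tool(
  targets=[
    {"tx": 0, "ty": 0, "tz": -0.03, "wx": 0, "wy": 0, "wz": 0, "claw": -1},
    {"tx": 0, "ty": 0, "tz": -0.03, "wx": 0, "wy": 0, "wz": 0, "claw": -1},
    {"tx": 0, "ty": 0, "tz": -0.03, "wx": 0, "wy": 0, "wz": 0, "claw": -1},
    {"tx": 0, "ty": 0, "tz": -0.03, "wx": 0, "wy": 0, "wz": 0, "claw": -1},
    {"tx": 0, "ty": 0, "tz": -0.03, "wx": 0, "wy": 0, "wz": 0, "claw": -1},
    {"tx": 0, "ty": 0, "tz": -0.03, "wx": 0, "wy": 0, "wz": 0, "claw": -1},
    {"tx": 0, "ty": 0, "tz": 0, "wx": 0, "wy": 0, "wz": 0, "claw": -1},
    {"tx": 0, "ty": 0, "tz": 0, "wx": 0, "wy": 0, "wz": 0, "claw": -1},
  ],
)

```text
clock: 18.6
tool_pos: [0.4355, -0.2221, 0.1711]
eef_rot: [0.992, 0.124, -0.0, 0.0]
contact_force: [-3.3, 0.7, 9.5]
opening: 0.005
finger_force: 5.0
```

The force jumped to about 9.5 N, under the ~13 N that drives the plunger. This is the halfway stop, so I'll hold here.

Request:
drive_tool(
  targets=[
    {"tx": 0, "ty": 0, "tz": 0, "wx": 0, "wy": 0, "wz": 0, "claw": -1},
    {"tx": 0, "ty": 0, "tz": 0, "wx": 0, "wy": 0, "wz": 0, "claw": -1},
    {"tx": 0, "ty": 0, "tz": 0, "wx": 0, "wy": 0, "wz": 0, "claw": -1},
    {"tx": 0, "ty": 0, "tz": 0, "wx": 0, "wy": 0, "wz": 0, "claw": -1},
    {"tx": 0, "ty": 0, "tz": 0, "wx": 0, "wy": 0, "wz": 0, "claw": -1},
    {"tx": 0, "ty": 0, "tz": 0, "wx": 0, "wy": 0, "wz": 0, "claw": -1},
    {"tx": 0, "ty": 0, "tz": 0, "wx": 0, "wy": 0, "wz": 0, "claw": -1},
    {"tx": 0, "ty": 0, "tz": 0, "wx": 0, "wy": 0, "wz": 0, "claw": -1},
  ],
)

```text
clock: 19.4
tool_pos: [0.4355, -0.2221, 0.1711]
eef_rot: [0.992, 0.124, -0.0, 0.0]
contact_force: [-3.6, -0.2, 10.5]
opening: 0.006
finger_force: 5.0
```

Run:
```python
from plant import r
s=r.get_state();print(s["tool_pos"],s["contact_force"],s["finger_force"])
```

```text
[ 0.43554454 -0.22211481  0.1710818 ] [-3.59489877 -0.24318561 10.53661579] 4.9553694954374805
```

Steady. I'll hold for two more calls.

Request:
drive_tool(
  targets=[
    {"tx": 0, "ty": 0, "tz": 0, "wx": 0, "wy": 0, "wz": 0, "claw": -1},
    {"tx": 0, "ty": 0, "tz": 0, "wx": 0, "wy": 0, "wz": 0, "claw": -1},
    {"tx": 0, "ty": 0, "tz": 0, "wx": 0, "wy": 0, "wz": 0, "claw": -1},
    {"tx": 0, "ty": 0, "tz": 0, "wx": 0, "wy": 0, "wz": 0, "claw": -1},
    {"tx": 0, "ty": 0, "tz": 0, "wx": 0, "wy": 0, "wz": 0, "claw": -1},
    {"tx": 0, "ty": 0, "tz": 0, "wx": 0, "wy": 0, "wz": 0, "claw": -1},
    {"tx": 0, "ty": 0, "tz": 0, "wx": 0, "wy": 0, "wz": 0, "claw": -1},
    {"tx": 0, "ty": 0, "tz": 0, "wx": 0, "wy": 0, "wz": 0, "claw": -1},
  ],
)

```text
clock: 20.2
tool_pos: [0.4355, -0.2221, 0.1711]
eef_rot: [0.992, 0.124, -0.0, 0.0]
contact_force: [-3.9, 0.2, 9.9]
opening: 0.004
finger_force: 4.9
```

Request:
drive_tool(
  targets=[
    {"tx": 0, "ty": 0, "tz": 0, "wx": 0, "wy": 0, "wz": 0, "claw": -1},
    {"tx": 0, "ty": 0, "tz": 0, "wx": 0, "wy": 0, "wz": 0, "claw": -1},
    {"tx": 0, "ty": 0, "tz": 0, "wx": 0, "wy": 0, "wz": 0, "claw": -1},
    {"tx": 0, "ty": 0, "tz": 0, "wx": 0, "wy": 0, "wz": 0, "claw": -1},
    {"tx": 0, "ty": 0, "tz": 0, "wx": 0, "wy": 0, "wz": 0, "claw": -1},
    {"tx": 0, "ty": 0, "tz": 0, "wx": 0, "wy": 0, "wz": 0, "claw": -1},
    {"tx": 0, "ty": 0, "tz": 0, "wx": 0, "wy": 0, "wz": 0, "claw": -1},
    {"tx": 0, "ty": 0, "tz": 0, "wx": 0, "wy": 0, "wz": 0, "claw": -1},
  ],
)

```text
clock: 21.0
tool_pos: [0.4355, -0.2221, 0.1711]
eef_rot: [0.992, 0.124, -0.0, 0.0]
contact_force: [-4.2, -0.4, 9.0]
opening: 0.01
finger_force: 4.8
```

Request:
drive_tool(
  targets=[
    {"tx": 0, "ty": 0, "tz": -0.06, "wx": 0, "wy": 0, "wz": 0, "claw": -1},
    {"tx": 0, "ty": 0, "tz": -0.06, "wx": 0, "wy": 0, "wz": 0, "claw": -1},
    {"tx": 0, "ty": 0, "tz": -0.06, "wx": 0, "wy": 0, "wz": 0, "claw": -1},
    {"tx": 0, "ty": 0, "tz": -0.06, "wx": 0, "wy": 0, "wz": 0, "claw": -1},
    {"tx": 0, "ty": 0, "tz": -0.06, "wx": 0, "wy": 0, "wz": 0, "claw": -1},
    {"tx": 0, "ty": 0, "tz": -0.06, "wx": 0, "wy": 0, "wz": 0, "claw": -1},
    {"tx": 0, "ty": 0, "tz": -0.06, "wx": 0, "wy": 0, "wz": 0, "claw": -1},
    {"tx": 0, "ty": 0, "tz": 0, "wx": 0, "wy": 0, "wz": 0, "claw": -1},
  ],
)

```text
clock: 21.8
tool_pos: [0.4353, -0.2222, 0.159]
eef_rot: [0.992, 0.124, -0.0, 0.0]
contact_force: [-5.5, -0.1, 16.4]
opening: 0.006
finger_force: 8.3
```

Request:
drive_tool(
  targets=[
    {"tx": 0, "ty": 0, "tz": -0.05, "wx": 0, "wy": 0, "wz": 0, "claw": -1},
    {"tx": 0, "ty": 0, "tz": -0.05, "wx": 0, "wy": 0, "wz": 0, "claw": -1},
    {"tx": 0, "ty": 0, "tz": -0.05, "wx": 0, "wy": 0, "wz": 0, "claw": -1},
    {"tx": 0, "ty": 0, "tz": -0.05, "wx": 0, "wy": 0, "wz": 0, "claw": -1},
    {"tx": 0, "ty": 0, "tz": -0.05, "wx": 0, "wy": 0, "wz": 0, "claw": -1},
    {"tx": 0, "ty": 0, "tz": -0.05, "wx": 0, "wy": 0, "wz": 0, "claw": -1},
    {"tx": 0, "ty": 0, "tz": -0.05, "wx": 0, "wy": 0, "wz": 0, "claw": -1},
    {"tx": 0, "ty": 0, "tz": 0, "wx": 0, "wy": 0, "wz": 0, "claw": -1},
  ],
)

```text
clock: 22.6
tool_pos: [0.4354, -0.2222, 0.1489]
eef_rot: [0.992, 0.124, 0.0, 0.001]
contact_force: [-6.2, 0.4, 21.4]
opening: 0.006
finger_force: 10.3
```

Request:
drive_tool(
  targets=[
    {"tx": 0, "ty": 0, "tz": -0.05, "wx": 0, "wy": 0, "wz": 0, "claw": -1},
    {"tx": 0, "ty": 0, "tz": 0, "wx": 0, "wy": 0, "wz": 0, "claw": -1},
    {"tx": 0, "ty": 0, "tz": 0, "wx": 0, "wy": 0, "wz": 0, "claw": -1},
    {"tx": 0, "ty": 0, "tz": 0, "wx": 0, "wy": 0, "wz": 0, "claw": -1},
    {"tx": 0, "ty": 0, "tz": 0, "wx": 0, "wy": 0, "wz": 0, "claw": -1},
    {"tx": 0, "ty": 0, "tz": 0, "wx": 0, "wy": 0, "wz": 0, "claw": -1},
    {"tx": 0, "ty": 0, "tz": 0, "wx": 0, "wy": 0, "wz": 0, "claw": -1},
    {"tx": 0, "ty": 0, "tz": 0, "wx": 0, "wy": 0, "wz": 0, "claw": -1},
  ],
)

```text
clock: 23.4
tool_pos: [0.4354, -0.2222, 0.148]
eef_rot: [0.992, 0.124, 0.0, 0.001]
contact_force: [-7.5, 0.7, 27.8]
opening: 0.009
finger_force: 14.0
```

The pad has gone 23 mm past the halfway stop and the force is up to 28 N, so the lever is on its hard stop. Now I'll let it rise gently.

Request:
drive_tool(
  targets=[
    {"tx": 0, "ty": 0, "tz": 0.4, "wx": 0, "wy": 0, "wz": 0, "claw": -1},
    {"tx": 0, "ty": 0, "tz": 0.4, "wx": 0, "wy": 0, "wz": 0, "claw": -1},
    {"tx": 0, "ty": 0, "tz": 0.4, "wx": 0, "wy": 0, "wz": 0, "claw": -1},
    {"tx": 0, "ty": 0, "tz": 0.4, "wx": 0, "wy": 0, "wz": 0, "claw": -1},
    {"tx": 0, "ty": 0, "tz": 0.4, "wx": 0, "wy": 0, "wz": 0, "claw": -1},
    {"tx": 0, "ty": 0, "tz": 0.4, "wx": 0, "wy": 0, "wz": 0, "claw": -1},
    {"tx": 0, "ty": 0, "tz": 0.4, "wx": 0, "wy": 0, "wz": 0, "claw": -1},
    {"tx": 0, "ty": 0, "tz": 0.4, "wx": 0, "wy": 0, "wz": 0, "claw": -1},
  ],
)

```text
clock: 24.2
tool_pos: [0.4382, -0.2216, 0.2429]
eef_rot: [0.992, 0.124, 0.003, 0.0]
contact_force: [1.8, 0.0, 1.4]
opening: 0.008
finger_force: 0.9
```

Request:
drive_tool(
  targets=[
    {"tx": 0, "ty": 0, "tz": 0.4, "wx": 0, "wy": 0, "wz": 0, "claw": -1},
    {"tx": 0, "ty": 0, "tz": 0.4, "wx": 0, "wy": 0, "wz": 0, "claw": -1},
    {"tx": 0, "ty": 0, "tz": 0.4, "wx": 0, "wy": 0, "wz": 0, "claw": -1},
    {"tx": 0, "ty": 0, "tz": 0.4, "wx": 0, "wy": 0, "wz": 0, "claw": -1},
    {"tx": 0, "ty": 0, "tz": 0.4, "wx": 0, "wy": 0, "wz": 0, "claw": -1},
    {"tx": 0, "ty": 0, "tz": 0.4, "wx": 0, "wy": 0, "wz": 0, "claw": -1},
    {"tx": 0, "ty": 0, "tz": 0, "wx": 0, "wy": 0, "wz": 0, "claw": -1},
    {"tx": 0, "ty": 0, "tz": 0, "wx": 0, "wy": 0, "wz": 0, "claw": -1},
  ],
)

```text
clock: 25.0
tool_pos: [0.4362, -0.2218, 0.3137]
eef_rot: [0.992, 0.124, 0.001, 0.0]
contact_force: [-0.0, 0.1, -0.3]
opening: 0.005
finger_force: 0.0
```

Run:
```python
from plant import r, vision
from h import *
s=r.get_state();print(s["tool_pos"],s["contact_force"])
d=vision.snapshot("scene");P=cloud(d);cv2.imwrite("pics/s2.png",cv2.resize(d["image"][130:290,200:380],None,fx=4,fy=3.7,interpolation=cv2.INTER_CUBIC))
m=(P[...,2]>.075)&(P[...,2]<.095)&(abs(P[...,0]-.55)<.05)&(abs(P[...,1]+.055)<.04)
print(P[m].mean(0))
m=(P[...,2]>.1)&(P[...,2]<.248)&(abs(P[...,0]-.4425)<.03)&(abs(P[...,1]+.22)<.03)
print("pad",m.sum(),P[m].mean(0))
```

```text
[ 0.43617894 -0.22181614  0.31367447] [-0.02870641  0.10160509 -0.34431449]
[ 0.55065041 -0.05454864  0.08450402]
pad 342 [ 0.44283854 -0.22177215  0.23663115]
```

View pics/s2.png

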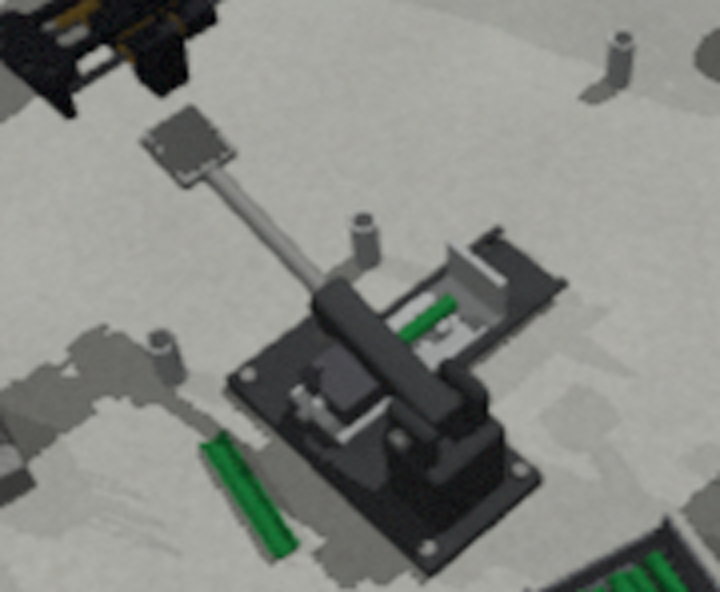

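The picture shows the lever raised with its pad at (190,145), the sled in with its tab at (475,285), and the sleeves still standing. Handing in.

```bash
python3 -c "
from plant import workorder
print(workorder.finish_job())"
```

```text
the job is handed in; nothing more can be done
None
```

The job is handed in, with no verdict returned: the sled was pushed to its stop, the lever held about 2.4 s at the halfway stop (9–10 N at the pad), then pressed until it stopped hard (28 N) and let back up; a final picture shows the lever up, the sled in and the sleeves standing, and I judged the plunger flush from the force and travel, not by sight.

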